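Pry open the degasser cover and loosen its vent cap

TASK

Lever up the flush cover of the degasser module with the opening blade, working in the notch at the cover's free edge (keep the gripper itself off the cover until the blade has it well clear), and swing it right over past upright so that it stays open. Lay the blade back on the grey pad without dropping it, and unscrew the vent cap under the cover anticlockwise until it stops. Leave the other things on the bench where they are.

Things in the scene. Friction and masses are not known exactly. Their poses are not given: they have to be found in the camera images.
- module: White fixed housing, 80 mm high. Origin on the bench under the centre of its well; it spans x -80..80, y -76..124 mm. The well (x, y -60..60, floor 32 mm above the bench) is closed by the cover, flush with the top. The -y wall (y -76..-60) has a pry notch, x -15..15, open above and through to the well, its sill 62 mm above the bench.
- notch (a point): Where the blade goes in below the cover: middle of the pry notch's inner end, at (0, -60, 68.5) mm in the module's frame, straight below the cover's free edge (cover underside at 75 mm, sill at 62: a gap 13 mm high, 30 mm wide). The blade enters level, moving along the module's +y.
- cover (a joint): Hinge of the cover (grey plate 118 x 119 x 5 mm), rad: 0 shut, grows as its -y edge rises, 1.57 upright, 2.1 at its stop, leaning back over the module's +y end. Hinge line along the module's x at y = 60, z = 78 mm. The hinge is stiff: the cover stays at any angle; about 2 N upward at its free edge moves it.
- cover_edge (a point): Middle of the underside of the cover's free edge, 119 mm from the hinge line.
- cap (a joint): Turn of the vent cap, rad: 0 tight, grows anticlockwise seen from above, stop at 1.4 (stiff, about 0.06 N m; it does not rise or come off). It starts between 0 and 0.25.
- cap_grip (a point): On the cap's axis, 50 mm above the bench, at (0, -4) mm in the module's frame. The black cap is a disc 48 mm across, 10 mm high on the well's floor, with an upright grip bar 44 long x 10 wide on it, from 42 to 56 mm above the bench. The point's x runs along the bar, z is up; at joint value 0 the bar lies along the module's x.
- pad: Flat light grey pad fixed on the bench, 240 (x) x 100 (y) x 3 mm thick; origin at the centre of its underside.
- blade: Opening blade, about 60 g, loose on the pad: black handle 90 long x 16 wide x 18 mm high along its x, then a flat steel blade 14 wide x 2 mm thick on to +x for 80 mm, at the middle of the handle's height. Origin under the middle of the handle, z up; centre of mass about 7 mm towards the blade. Grip it across the 16 mm width, near the middle.
- blade_tip (a point): Middle of the steel blade's end, at (125, 0, 9) mm in the blade's frame.
- reagent: Bystander: amber bottle, 64 mm across, 150 mm high; origin under its centre.
- beaker: Bystander: glass beaker, 68 mm across, 85 mm high; origin under its centre.
- vial: Bystander: small capped glass vial, 28 mm across, 50 mm high; origin under its centre.
- tipbox: Bystander: clear pipette-tip box, 80 x 120 x 50 mm high; origin under its centre.
- dish: Bystander: shallow glass dish, 90 mm across, 14 mm high; origin under its centre.
- jar: Bystander: white jar with grey lid, 56 mm across, 70 mm high; origin under its centre.
There are look-alikes about, which are no part of the job. Several things have the shape of the blade; the one meant has the colours described above.

How it is judged:
By the outcome, as a careful person would: the job done as asked, in the order asked, and still so for the second after the job is handed in, with the robot touching nothing.
It also fails if it takes over 61 s, if anything falls off the work surface, if the arm or the gripper's body presses on something with over 40 N, if the wrist force passes 120 N, or if a joint passes its speed limit or range.

ROBOT

A 6-joint arm with a two-finger parallel gripper is mounted at the origin on the work surface. World frame = base frame: x ahead of the robot, y to its left, z up, the work surface at z = 0. Lengths are in m, angles in degrees, forces in N, time in s.
With the tool pointing down it reaches from about 0.425 to 0.95 m from the base axis. Payload 3.5 kg.
Tool frame: the origin (TCP) lies midway between the tips of the shut fingers; the grasp point (between the pads) lies 19 mm behind it; z points along the fingers, y is the line along which they close (so a half turn about z gives the same grasp; the last joint's range is limited). The gripper opens to 85 mm and grips with 20 to 120 N. Pads are 22 mm wide; open, the fingers measure 114 mm over their backs; the gripper's body (76 mm by 85 mm) begins 54 mm behind the grasp point. The pads swing forward as they close: fully open they stand 13 mm farther back than shut.
Start: joints at [61.994, 16.404, 90.338, -0, 73.258, -8.594], TCP at [0.224, 0.637, 0.231] pointing down, gripper open.
Joint ranges: [-158.93, 158.93], [-51.34, 127.21], [12.03, 142.37], [-87.48, 267.48], [13.55, 161.25], [-162.69, 162.69]. Speed limits (degrees/s): [159.86, 159.86, 180, 180, 180, 180].

INTERFACE

Orientations are given as a 3x3 rotation matrix whose columns are the frame's x, y, z axes.
In Python, from rig import robot, capture gives the robot as it stands.
- The arm moves only by the tool arm_command, never from a script. Its argument "motion" is a list of rows, each an object with "delta_pos": the shift along the tool's x, y, z in m, a list of three; "dr": the turn, a rotation vector about the tool's x, y, z in degrees, a list of three; "gripper": the opening, from -1 (shut) to 1 (fully open). A call has exactly 5 rows; each row is the pose to reach, as a shift and turn from the pose commanded when the call began, along the tool's axes at that moment; what a row does not reach only later rows make up. A row lasts 1/10 s, in which the tool goes at most 50 mm and 8.59 degrees, less where a joint would pass 70% of its speed; a pose out of reach is approached as far as the arm can. A call with a gripper value outside its range is refused whole. The fingers move at their own pace and stop on an object; "force" is the grip in N (left out, the last holds). Time passes only in rows, so rows that repeat a pose let the fingers close, or fill a call up. It gives the time, the measured TCP pose, the force, the opening and the grip force at its end, in the units of the state.
- robot.sense(): the state, without advancing time (a new reading comes with each control period).
- capture(name): name is "scene" or "side" or "wrist"; returns a dict with "color" (480x640x3 uint8, blue, green, red), "intrinsics" (3x3 intrinsics, pixels), "pose" (4x4, takes a point from camera to world coordinates); the wrist camera has in their place "mount" (4x4, takes a point from camera to tool coordinates, whose origin is the TCP and whose axes are the flange's). Camera axes: x right, y up, looking along -z (the intrinsics and any distortion apply to the point x, -y, -z); pixel columns grow to the right and rows downward; lengths in m; the calibration is good to about 2 mm. A picture is of the moment at which its call begins: read the wrist's pose just before it. There is no depth.
- robot.hand_in(): hands the job in; it is judged then, once.
The state is a dict: "time_s": time; "joint_positions": joint angles; "dq": joint speeds; "joint_efforts": joint torques, N m; "eef_pos": TCP position; "orientation": TCP orientation; "contact_force": force on the tool from outside, world axes, zero at the start; "torque": the same for the moment, N m; "width": finger opening in m; "gripper_force": force on a finger pad.
Only numpy, scipy, OpenCV 4.12 (cv2) and the standard library are available. Lean on these libraries where they do the work, as an engineer would, in place of code of your own. Each camera call takes 0.05 s, during which the arm holds its last target. There are 200 camera calls.

## Working session

There is one attempt and no reset: what is moved stays moved. The work goes in short steps, Python scripts to look and compute and a tool call to move; the robot and the scene stay as the last step left them, time stands still between calls to the robot, and variables do not carry over. Pictures are saved under pics/ and viewed, at most 10 in all, crops included, and the job is handed in when it is done.

Besides the shell and the picture viewer there is one more tool, called after "Call:" by a JSON object that holds its "op" and its "data", one argument or row to a line. arm_command: Moves the arm, as the interface text tells. Its arguments: {"type":"object","properties":{"motion":{"type":"array","items":{"type":"object","properties":{"delta_pos":{"type":"array","items":{"type":"number"}},"dr":{"type":"array","items":{"type":"number"}},"gripper":{"type":"number"}}}},"force":{"type":"number"}},"required":["motion"]}

```bash
ls; mkdir -p pics
python3 - <<'E'
from rig import robot, capture
import cv2, numpy as np
s=robot.sense(); print({k:np.round(v,3).tolist() for k,v in s.items()})
for n in ["scene","side","wrist"]:
    c=capture(n); cv2.imwrite(f"pics/{n}0.png",c["color"]); np.savez(f"pics/{n}0.npz",**{k:v for k,v in c.items()},p=s["eef_pos"],R=s["orientation"])
    print(n,c["intrinsics"].tolist(),np.round(c.get("pose",c.get("mount")),4).tolist(), [k for k in c])
a=[cv2.imread(f"pics/{n}0.png") for n in ["scene","side"]]
E
```

```text
pics
{'time_s': 0.0, 'joint_positions': [61.993, 16.456, 90.426, -0.001, 73.258, -8.596], 'dq': [0.065, -0.046, 0.02, -0.103, -0.004, 0.083], 'joint_efforts': [-0.002, -40.598, -29.262, -0.0, 0.006, -0.0], 'eef_pos': [0.224, 0.636, 0.23], 'orientation': [[-0.943, 0.332, -0.001], [0.332, 0.943, -0.002], [0.0, -0.002, -1.0]], 'contact_force': [-0.366, -0.14, 0.299], 'torque': [-0.037, 0.026, -0.025], 'gripper_force': 0.0, 'width': 0.086}
scene [[524.8053139348491, 0.0, 314.78784929345164], [0.0, 524.8053139348491, 238.34105176826392], [0.0, 0.0, 1.0]] [[0.5235, -0.6842, 0.5079, 1.3063], [0.852, 0.4151, -0.319, -0.6224], [0.0074, 0.5997, 0.8002, 1.2991], [0.0, 0.0, 0.0, 1.0]] ['color', 'intrinsics', 'pose']
side [[490.4588693235706, 0.0, 318.1302337171904], [0.0, 490.4588693235706, 239.811577236418], [0.0, 0.0, 1.0]] [[-0.9383, 0.2731, -0.2123, 0.222], [-0.3458, -0.7237, 0.5973, 0.6916], [0.0095, 0.6338, 0.7734, 1.1276], [0.0, 0.0, 0.0, 1.0]] ['color', 'intrinsics', 'pose']
wrist [[428.6953607378164, 0.0, 324.4598302876631], [0.0, 428.6953607378164, 240.38265026932837], [0.0, 0.0, 1.0]] [[-0.0001, 0.9602, 0.2794, 0.0717], [1.0, 0.0001, 0.0002, -0.0011], [0.0002, 0.2794, -0.9602, -0.1417], [0.0, 0.0, 0.0, 1.0]] ['color', 'intrinsics', 'mount']
```

View pics/scene0.png

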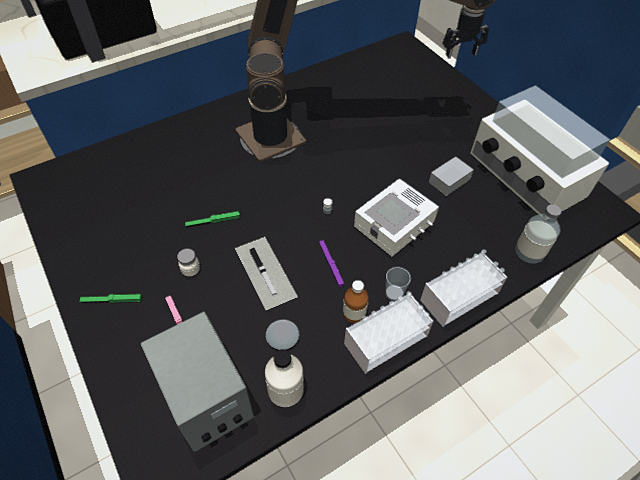

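View pics/side0.png

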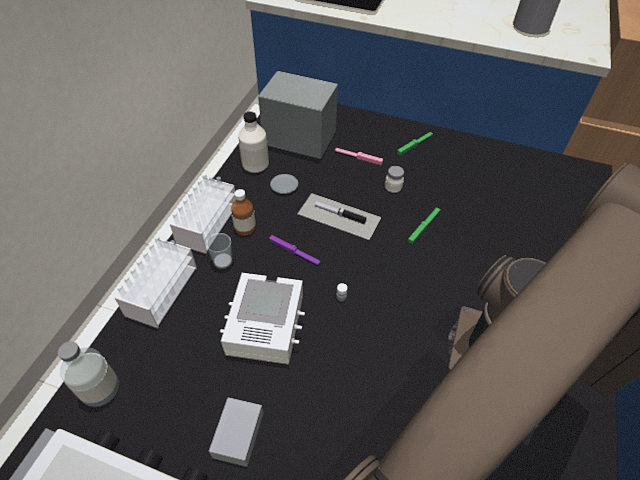

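Scene view: the pad is at about (266,272), with a black-handled steel blade on it (handle 256,257 to tip 274,292). The module is at (396,215), its slots (+y end) at (413,193). The blade-shaped things are green (212,218), green (110,298), purple (331,262), pink (174,309) and the black/steel one on the pad (262,268). Only the last fits "black handle, steel blade, on the pad". I'll confirm it in one enlarged crop, with the module alongside.

```bash
cat > h.py <<'E'
import numpy as np, cv2
def load(n): return np.load(f"pics/{n}.npz")
def campose(c):
    if "pose" in c: return c["pose"]
    T=np.eye(4); T[:3,:3]=c["R"]; T[:3,3]=c["p"]; return T@c["mount"]
def ray(c,uv):
    K=c["intrinsics"]; P=campose(c); u,v=uv
    d=P[:3,:3]@np.array([(u-K[0,2])/K[0,0],-(v-K[1,2])/K[1,1],-1.]); return P[:3,3],d/np.linalg.norm(d)
def plane(c,uv,z):
    o,d=ray(c,uv); return o+d*(z-o[2])/d[2]
def tri(c1,a,c2,b):
    o1,d1=ray(c1,a); o2,d2=ray(c2,b)
    t=np.linalg.lstsq(np.c_[d1,-d2],o2-o1,rcond=None)[0]
    p,q=o1+t[0]*d1,o2+t[1]*d2; return (p+q)/2,np.linalg.norm(p-q)
def proj(c,X):
    P=campose(c);K=c["intrinsics"]; x=P[:3,:3].T@(np.asarray(X)-P[:3,3]); return K[0,0]*x[0]/-x[2]+K[0,2],K[1,1]*-x[1]/-x[2]+K[1,2]
def snap(n,name):
    from rig import robot,capture
    s=robot.sense(); c=capture(n); np.savez(f"pics/{name}.npz",**c,p=s["eef_pos"],R=s["orientation"]); cv2.imwrite(f"pics/{name}.png",c["color"]); return load(name),s
E
python3 - <<'E'
import cv2,numpy as np
a=cv2.imread("pics/scene0.png");b=cv2.imread("pics/side0.png")
f=lambda i,x,y,w,h:cv2.resize(i[y:y+h,x:x+w],(400,300),interpolation=cv2.INTER_CUBIC)
cv2.imwrite("pics/crop0.png",np.vstack([np.hstack([f(a,220,225,100,75+10),f(a,346,170,100,75+15)]),np.hstack([f(b,290,185,100,75),f(b,214,265,100,100)])]))
E
```

```text
(no output)
```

View pics/crop0.png

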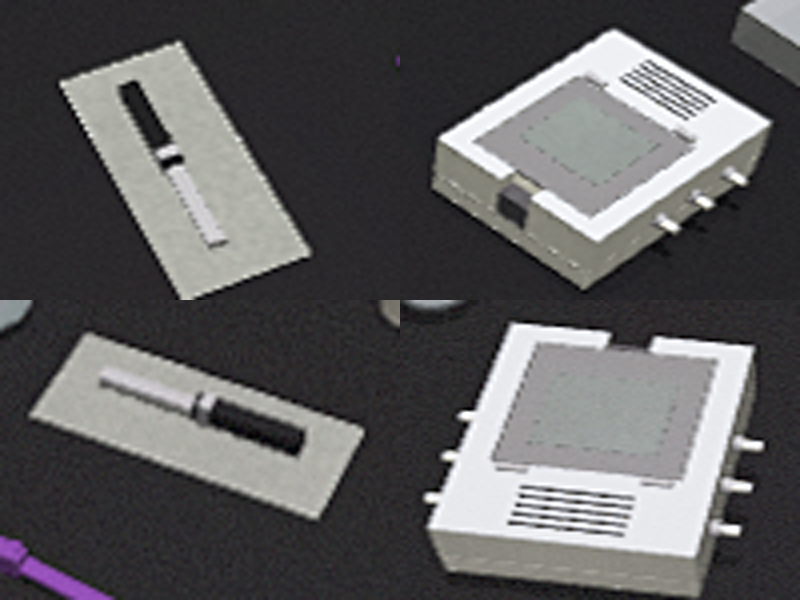

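The crop confirms it: black handle, steel blade, lying on the light grey pad. The module's notch is clear in both views, at scene (378,226) and side (274,277).

Run:
```python
from h import *
a=load("scene0");b=load("side0")
S=lambda l:[(346+(u-400)/4,170+v*.3) for u,v in l]
D=lambda l:[(214+(u-400)/4,265+(v-300)/3) for u,v in l]
A=S([(435,140),(605,242),(772,124),(615,28)]); B=None
pa=[plane(a,u,.08) for u in A]
Bs=D([(512,322),(755,347),(698,555),(430,528)])
pb=[plane(b,u,.08) for u in Bs]
print(np.round(pa,3)); print(np.round(pb,3))
# match
for i,p in enumerate(pa):
    j=np.argmin([np.linalg.norm(p-q) for q in pb]); print(i,j,np.round(tri(a,A[i],b,Bs[j]),4) if 0 else [np.round(x,4) for x in tri(a,A[i],b,Bs[j])])
# blade
s=lambda u,v:(220+u/4,225+v*85/300); d=lambda u,v:(290+u/4,185+(v-300)/4)
for n,p,q in [("handle end",s(127,86),d(303,438)),("tip",s(217,243),d(101,376)),("padc1",s(60,83),d(362,430)),("padc2",s(182,42),d(318,519)),("padc3",s(311,255),d(30,415)),("padc4",s(186,299),d(88,333))]:
    x,e=tri(a,p,b,q);print(n,np.round(x,4),round(e,4))
def blob(c,uv):pass
for n,p in [("reagent",(355,310)),("beaker",(398,292)),("vial",(327,211)),("jar",(189,268)),("dish",(283,335)),("purple1",(341,282)),("purple2",(322,242)),("tipbox?",(452,185)),("rack",(350,345)),("green",(240,214)),("green",(187,223))]:
    print(n,np.round(plane(a,p,.0),3))
for n,p in [("reagent",(243,232)),("beaker",(222,268)),("vial",(342,299)),("jar",(394,188)),("dish",(284,184)),("pur",(318,262)),("pur",(271,238)),("tipbox",(238,440))]:
    print(n,np.round(plane(b,p,.0),3))
```

```text
[[0.51  0.019 0.08 ]
 [0.669 0.059 0.08 ]
 [0.628 0.249 0.08 ]
 [0.47  0.219 0.08 ]]
[[0.658 0.056 0.08 ]
 [0.5   0.025 0.08 ]
 [0.459 0.219 0.08 ]
 [0.616 0.252 0.08 ]]
0 1 [array([0.5033, 0.0215, 0.0723]), np.float64(0.0047)]
1 0 [array([0.6632, 0.0577, 0.0769]), np.float64(0.0109)]
2 3 [array([0.6213, 0.2517, 0.0731]), np.float64(0.0068)]
3 2 [array([0.4635, 0.2196, 0.0761]), np.float64(0.0085)]
handle end [ 0.4224 -0.2946  0.0108] 0.0061
tip [ 0.5909 -0.3094  0.0028] 0.0033
padc1 [ 0.3839 -0.3326 -0.0039] 0.0042
padc2 [ 0.3917 -0.2329 -0.0033] 0.0076
padc3 [ 0.631  -0.2562 -0.0042] 0.0052
padc4 [ 0.6203 -0.3529 -0.0019] 0.0075
reagent [ 0.755 -0.14   0.   ]
beaker [ 0.77  -0.001  0.   ]
vial [ 0.408 -0.013  0.   ]
jar [ 0.382 -0.481  0.   ]
dish [ 0.717 -0.35   0.   ]
purple1 [ 0.657 -0.122  0.   ]
purple2 [ 0.505 -0.093 -0.   ]
tipbox? [0.53  0.406 0.   ]
rack [ 0.836 -0.211  0.   ]
green [ 0.275 -0.258  0.   ]
green [ 0.221 -0.418  0.   ]
reagent [ 0.753 -0.128  0.   ]
beaker [0.751 0.014 0.   ]
vial [ 0.399 -0.008  0.   ]
jar [ 0.376 -0.472  0.   ]
dish [ 0.718 -0.361  0.   ]
pur [ 0.503 -0.102  0.   ]
pur [ 0.665 -0.136  0.   ]
tipbox [0.499 0.424 0.   ]
```

Measured so far:
- **Module:** -y edge middle near (0.583, 0.040), +y along about 102° yaw, top about 0.075.
- **Blade:** handle end (0.422, -0.295), tip (0.591, -0.309), which gives a length of 170 mm, as stated.

I'll move over the module for a close wrist view.

Call:
{"op": "arm_command", "data": {
  "motion": [
    {"delta_pos":[-0.035,-0.025,0],"dr":[0,0,0],"gripper":-0.2},
    {"delta_pos":[-0.07,-0.05,0],"dr":[0,0,0],"gripper":-0.2},
    {"delta_pos":[-0.105,-0.075,0],"dr":[0,0,0],"gripper":-0.2},
    {"delta_pos":[-0.14,-0.1,0],"dr":[0,0,0],"gripper":-0.2},
    {"delta_pos":[-0.175,-0.125,0],"dr":[0,0,0],"gripper":-0.2}
  ]
}}

```text
time_s: 0.65
eef_pos: [0.3483, 0.459, 0.231]
orientation: [[-0.943, 0.332, -0.0], [0.332, 0.943, -0.0], [0.0, -0.0, -1.0]]
contact_force: [0.0, 0.6, -0.3]
width: 0.0348
gripper_force: 0.0
```

Call:
{"op": "arm_command", "data": {
  "motion": [
    {"delta_pos":[-0.035,-0.025,0],"dr":[0,0,0],"gripper":-0.2},
    {"delta_pos":[-0.07,-0.05,0],"dr":[0,0,0],"gripper":-0.2},
    {"delta_pos":[-0.105,-0.075,0],"dr":[0,0,0],"gripper":-0.2},
    {"delta_pos":[-0.14,-0.1,0],"dr":[0,0,0],"gripper":-0.2},
    {"delta_pos":[-0.175,-0.125,0],"dr":[0,0,0],"gripper":-0.2}
  ]
}}

```text
time_s: 1.15
eef_pos: [0.4718, 0.2829, 0.2311]
orientation: [[-0.943, 0.332, -0.0], [0.332, 0.943, -0.0], [0.0, -0.0, -1.0]]
contact_force: [-0.9, 0.0, -0.1]
width: 0.0342
gripper_force: 0.0
```

Call:
{"op": "arm_command", "data": {
  "motion": [
    {"delta_pos":[-0.03,-0.025,-0.005],"dr":[0,0,8],"gripper":-0.2},
    {"delta_pos":[-0.06,-0.05,-0.01],"dr":[0,0,16],"gripper":-0.2},
    {"delta_pos":[-0.09,-0.075,-0.015],"dr":[0,0,24],"gripper":-0.2},
    {"delta_pos":[-0.12,-0.1,-0.02],"dr":[0,0,32],"gripper":-0.2},
    {"delta_pos":[-0.135,-0.115,-0.02],"dr":[0,0,40],"gripper":-0.2}
  ]
}}

```text
time_s: 1.65
eef_pos: [0.5619, 0.1286, 0.252]
orientation: [[-0.502, 0.865, 0.002], [0.865, 0.502, -0.001], [-0.001, 0.001, -1.0]]
contact_force: [0.7, 0.9, -0.6]
width: 0.0342
gripper_force: 0.0
```

Run:
```python
from h import *
c,s=snap("wrist","w1"); print(s["eef_pos"])
```

```text
[0.56194069 0.12861605 0.25195032]
```

View pics/w1.png

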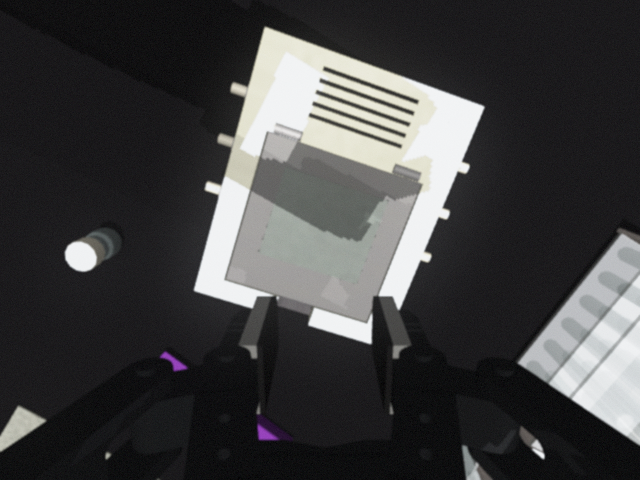

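The wrist view shows the module's top corners at (265,27), (484,106), (371,345) and (194,291), the notch at about (278,297)-(312,310), the vial at (95,250) and the purple look-alike at (170,360).

```bash
cat >> h.py <<'E'
def quad(c,roi,thr,z):
    "outline of the brightest big patch in roi -> image quad and its floor plan at height z"
    x,y,w,h=roi; g=cv2.cvtColor(c["color"],cv2.COLOR_BGR2GRAY); m=np.zeros_like(g); m[y:y+h,x:x+w]=(g[y:y+h,x:x+w]>thr)*255
    m=cv2.morphologyEx(m,cv2.MORPH_OPEN,np.ones((9,9)))
    k=max(cv2.findContours(m,cv2.RETR_EXTERNAL,cv2.CHAIN_APPROX_NONE)[0],key=cv2.contourArea)
    return k
def delta(s,pos,yaw):
    from scipy.spatial.transform import Rotation as Ro
    R=np.array(s["orientation"]); a=np.radians(yaw)
    T=np.array([[np.cos(a),np.sin(a),0],[np.sin(a),-np.cos(a),0],[0,0,-1]])
    print("delta",np.round(R.T@(np.array(pos)-s["eef_pos"]),4),"dr",np.round(np.degrees(Ro.from_matrix(R.T@T).as_rotvec()),2))
E
python3 - <<'E'
from h import *
from rig import robot
c=load("w1"); k=quad(c,(185,15,310,335),70,.08)
P=np.array([plane(c,tuple(p[0]),.08)[:2] for p in k]).astype(np.float32)
(ce,sz,an)=cv2.minAreaRect(P); print(ce,sz,an); print(np.round(cv2.boxPoints((ce,sz,an)),4).tolist())
u=[(265,27),(484,106),(371,345),(194,291)]
q=[plane(c,p,.08) for p in u]; print(np.round(q,4).tolist(),[round(float(np.linalg.norm(q[i]-q[i-1])),4) for i in range(4)])
n=[plane(c,p,.08)[:2] for p in [(278,297),(312,310)]]; print("notch out",np.round(n,4).tolist())
s=robot.sense(); delta(s,(0.50,-0.29,0.25),-5)
E
```

```text
(0.558991551399231, 0.13512678444385529) (0.17902548611164093, 0.20329706370830536) 11.699381828308105
[[0.4507000148296356, 0.21649999916553497], [0.492000013589859, 0.017400000244379044], [0.6672999858856201, 0.053700000047683716], [0.6259999871253967, 0.25279998779296875]]
[[0.4629, 0.2181, 0.08], [0.6187, 0.2505, 0.08], [0.6493, 0.0518, 0.08], [0.5032, 0.0224, 0.08]] [0.1999, 0.1591, 0.2011, 0.1491]
notch out [[0.563, 0.0511], [0.5919, 0.0548]]
delta [-0.3305 -0.2614  0.0023] dr [1.8000e-01 8.0000e-02 1.2481e+02]
```

Sizes check (199.9, 159.1 and 201.1 mm against 200/160/200). The module origin is (0.566, 0.113) with yaw 11.7°, and three corners agree to 1 mm. Next I'll go over the blade.

Call:
{"op": "arm_command", "data": {
  "motion": [
    {"delta_pos":[-0.034,-0.027,0],"dr":[0,0,8.4],"gripper":0.1},
    {"delta_pos":[-0.068,-0.054,0],"dr":[0,0,16.8],"gripper":0.1},
    {"delta_pos":[-0.102,-0.081,0],"dr":[0,0,25.2],"gripper":0.1},
    {"delta_pos":[-0.136,-0.108,0],"dr":[0,0,33.6],"gripper":0.1},
    {"delta_pos":[-0.165,-0.131,0],"dr":[0,0,42],"gripper":0.1}
  ]
}}

```text
time_s: 2.2
eef_pos: [0.5308, -0.079, 0.251]
orientation: [[0.203, 0.979, -0.0], [0.979, -0.203, 0.0], [-0.0, -0.0, -1.0]]
contact_force: [1.5, -0.5, 0.1]
width: 0.0467
gripper_force: 0.0
```

Call:
{"op": "arm_command", "data": {
  "motion": [
    {"delta_pos":[-0.042,0.003,0],"dr":[0,0,8.4],"gripper":0.1},
    {"delta_pos":[-0.084,0.006,0],"dr":[0,0,16.8],"gripper":0.1},
    {"delta_pos":[-0.126,0.009,0],"dr":[0,0,25.2],"gripper":0.1},
    {"delta_pos":[-0.168,0.011,0],"dr":[0,0,33.6],"gripper":0.1},
    {"delta_pos":[-0.21,0.013,0],"dr":[0,0,42],"gripper":0.1}
  ]
}}

```text
time_s: 2.7
eef_pos: [0.5022, -0.287, 0.251]
orientation: [[0.806, 0.592, -0.0], [0.592, -0.806, 0.001], [0.0, -0.001, -1.0]]
contact_force: [0.1, 0.5, -0.0]
width: 0.0471
gripper_force: 0.0
```

Call:
{"op": "arm_command", "data": {
  "motion": [
    {"delta_pos":[0,0,0],"dr":[0,0,8.2],"gripper":0.1},
    {"delta_pos":[0,0,0],"dr":[0,0,16.4],"gripper":0.1},
    {"delta_pos":[0,0,0],"dr":[0,0,24.6],"gripper":0.1},
    {"delta_pos":[0,0,0],"dr":[0,0,32.8],"gripper":0.1},
    {"delta_pos":[0,0,0],"dr":[0,0,41],"gripper":0.1}
  ]
}}

```text
time_s: 3.2
eef_pos: [0.5027, -0.2855, 0.2508]
orientation: [[0.997, -0.082, -0.001], [-0.082, -0.997, 0.001], [-0.001, -0.001, -1.0]]
contact_force: [-0.2, 0.2, 0.4]
width: 0.047
gripper_force: 0.0
```

Run:
```python
from h import *
c,s=snap("wrist","w2"); print(s["eef_pos"],s["orientation"],s["joint_positions"])
```

```text
[ 0.50265432 -0.28546055  0.25082061] [[ 9.96652948e-01 -8.17462330e-02 -6.74463155e-04]
 [-8.17457113e-02 -9.96652923e-01  7.67969509e-04]
 [-7.34984289e-04 -7.10264604e-04 -9.99999478e-01]] [-3.96490539e+01  3.41230614e+00  1.03092298e+02  9.61503430e-03
  7.35532276e+01  5.50371517e+01]
```

View pics/w2.png

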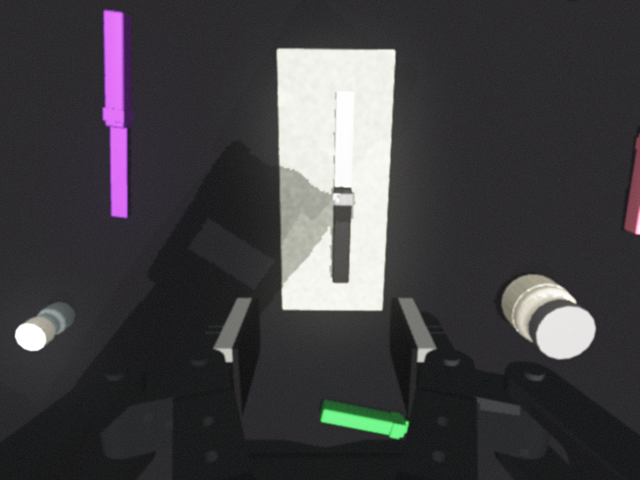

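The wrist view shows the pad corners at (278,49), (395,50), (385,310) and (283,310), the blade tip middle at (345,92) and the handle's end at (341,282). The fingers are well aligned. Next is height and position from two wrist views, so I'll triangulate after descending.

Run:
```python
from h import *
c=load("w2"); s={"eef_pos":c["p"],"orientation":c["R"]}
g=cv2.cvtColor(c["color"],cv2.COLOR_BGR2GRAY)
m=((g<75)*255).astype(np.uint8); M=np.zeros_like(m); M[205:300,320:365]=m[205:300,320:365]
k=max(cv2.findContours(M,0,2)[0],key=cv2.contourArea); print("handle",cv2.boundingRect(k))
for r in range(210,280,15): print(r,[int(x) for x in np.where(M[r])[0][[0,-1]]],end=" ")
m=(g>215).astype(np.uint8); xs=np.where(m[88:185,320:370].any(0))[0]; 
for r in range(90,185,15): 
    q=np.where(m[r,325:365])[0]; print(r,(q[0]+325,q[-1]+325) if len(q) else None)
t=plane(c,(345,92),.013); e=plane(c,(341.5,282),.021); print("tip",t,"end",e,np.linalg.norm((t-e)[:2]),"yaw",np.degrees(np.arctan2(*(t-e)[[1,0]])))
P=[plane(c,p,.003) for p in [(278,49),(395,50),(385,310),(283,310)]]; print(np.round(P,4).tolist(),[round(float(np.linalg.norm(P[i]-P[i-1])),4) for i in range(4)],np.mean(P,0))
```

```text
handle (334, 207, 16, 18)
210 [334, 349] Traceback (most recent call last):
  File "<stdin>", line 6, in <module>
IndexError: index 0 is out of bounds for axis 0 with size 0
```

Run:
```python
from h import *
c=load("w2"); g=cv2.cvtColor(c["color"],cv2.COLOR_BGR2GRAY).astype(int)
for r in (110,150,175,220,240,270): print(r,g[r,326:362].tolist())
print(g[274:292,342].tolist(), g[84:100,345].tolist())
t=plane(c,(344.5,92),.013); e=plane(c,(341.5,282),.021); print("tip",t,"end",e,np.linalg.norm((t-e)[:2]),"yaw",np.degrees(np.arctan2(*(t-e)[[1,0]])))
P=[plane(c,p,.003) for p in [(278,49),(395,50),(385,310),(283,310)]]; print(np.round(P,4).tolist(),[round(float(np.linalg.norm(P[i]-P[i-1])),4) for i in range(4)],np.mean(P,0))
```

```text
110 [243, 243, 241, 242, 242, 243, 242, 235, 205, 197, 237, 254, 254, 254, 254, 254, 254, 254, 254, 254, 254, 254, 254, 254, 254, 254, 253, 250, 244, 243, 243, 242, 241, 240, 241, 241]
150 [247, 246, 247, 248, 247, 246, 246, 244, 235, 235, 251, 254, 254, 253, 253, 253, 253, 253, 253, 254, 253, 253, 253, 253, 253, 252, 247, 241, 241, 240, 239, 239, 240, 241, 241, 241]
175 [238, 239, 239, 239, 239, 239, 237, 230, 226, 244, 253, 253, 253, 253, 252, 252, 252, 253, 253, 253, 253, 252, 252, 252, 252, 251, 249, 248, 247, 246, 246, 246, 245, 245, 245, 244]
220 [184, 187, 186, 185, 182, 180, 160, 104, 69, 70, 73, 73, 74, 71, 75, 67, 69, 71, 68, 68, 71, 72, 68, 77, 129, 205, 239, 243, 242, 242, 242, 242, 242, 242, 243, 243]
240 [242, 243, 243, 244, 238, 199, 133, 84, 77, 83, 83, 88, 84, 88, 81, 83, 83, 83, 87, 83, 84, 81, 81, 115, 189, 239, 245, 244, 245, 244, 242, 242, 242, 243, 243, 244]
270 [246, 247, 241, 214, 183, 155, 99, 67, 71, 82, 82, 79, 81, 83, 84, 83, 80, 81, 82, 80, 79, 77, 112, 186, 238, 243, 243, 242, 240, 243, 243, 244, 243, 243, 244, 244]
[80, 81, 77, 77, 78, 76, 79, 83, 131, 204, 241, 246, 245, 244, 245, 246, 246, 247] [243, 242, 242, 241, 242, 242, 244, 251, 254, 254, 254, 254, 254, 254, 254, 254]
tip [ 0.58961036 -0.31022968  0.013     ] end [ 0.42277217 -0.29558217  0.021     ] 0.16747994250711126 yaw -5.017401652140514
[[0.6286, -0.2576, 0.003], [0.6198, -0.3552, 0.003], [0.3822, -0.3367, 0.003], [0.3905, -0.2357, 0.003]] [0.2391, 0.098, 0.2383, 0.1014] [ 0.50526097 -0.2962729   0.003     ]
```

Call:
{"op": "arm_command", "data": {
  "motion": [
    {"delta_pos":[-0.008,0.004,0.03],"dr":[0,0,0.2],"gripper":0.1},
    {"delta_pos":[-0.016,0.008,0.06],"dr":[0,0,0.4],"gripper":0.1},
    {"delta_pos":[-0.024,0.012,0.09],"dr":[0,0,0.6],"gripper":0.1},
    {"delta_pos":[-0.0325,0.016,0.115],"dr":[0,0,0.8],"gripper":0.1},
    {"delta_pos":[-0.0325,0.016,0.115],"dr":[0,0,0.8],"gripper":0.1}
  ]
}}

```text
time_s: 3.75
eef_pos: [0.4661, -0.2971, 0.1316]
orientation: [[0.996, -0.089, -0.007], [-0.089, -0.996, 0.007], [-0.008, -0.006, -1.0]]
contact_force: [-1.2, -0.2, 0.3]
width: 0.0475
gripper_force: 0.0
```

Run:
```python
from h import *
c,s=snap("wrist","w3"); print(s["eef_pos"],np.round(s["orientation"],4).tolist())
```

```text
[ 0.46613471 -0.29707809  0.13159274] [[0.996, -0.089, -0.0073], [-0.0889, -0.996, 0.0067], [-0.0078, -0.006, -1.0]]
```

View pics/w3.png

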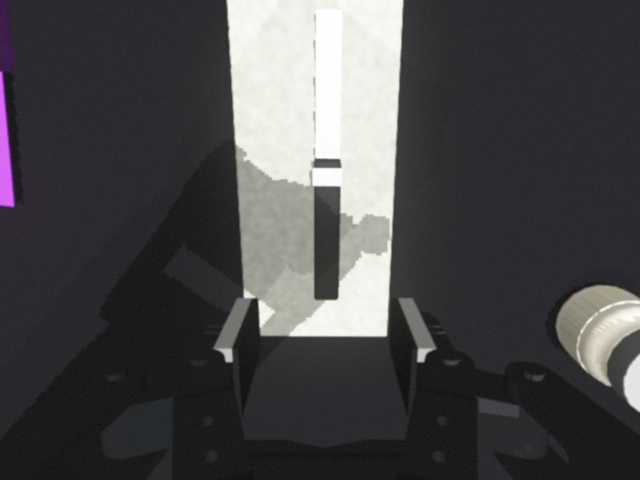

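The tip is now at (328.5,10), the handle's end at (326.5,299) and the ferrule's lower edge at (327,186).

Run:
```python
from h import *
from rig import robot
a=load("w2");b=load("w3")
for n,p,q in [("tip",(344.5,91.5),(328.5,10)),("end",(340,282),(326.5,299)),("ferr",(342,206),(327,186))]:
    x,e=tri(a,p,b,q); print(n,np.round(x,4),round(e,4))
t=plane(b,(328.5,10),.013); e=plane(b,(326.5,299),.021); d=t-e; d[2]=0; L=np.linalg.norm(d); d/=L
print(t,e,L,np.degrees(np.arctan2(d[1],d[0])),"origin",t-.125*d,e+.045*d)
s=robot.sense(); print(s["eef_pos"]); o=(t-.125*d+e+.045*d)/2+.003*d; delta(s,(o[0],o[1],.005),np.degrees(np.arctan2(d[1],d[0])))
```

```text
tip [ 0.5901 -0.3105  0.0113] 0.0003
end [ 0.4207 -0.2944  0.0161] 0.0005
ferr [ 0.4955 -0.3013  0.0248] 0.0007
[ 0.58978355 -0.31060189  0.013     ] [ 0.42272663 -0.294803    0.021     ] 0.16780231477169522 -5.40250478287 origin [ 0.46533881 -0.29883291  0.013     ] [ 0.46752674 -0.29903983  0.021     ]
[ 0.46789766 -0.29818459  0.13431646]
delta [0.0021 0.0013 0.1293] dr [-0.18  0.22  0.28]
```

Triangulated heights: tip 11 mm, handle end 16 mm, ferrule 25 mm, which fit a blade lying on the pad. I'll descend and grip.

Call:
{"op": "arm_command", "data": {
  "motion": [
    {"delta_pos":[0.0005,0.0005,0.035],"dr":[0,0,0.1],"gripper":0.1},
    {"delta_pos":[0.001,0.001,0.07],"dr":[0,0,0.2],"gripper":0.1},
    {"delta_pos":[0.002,0.001,0.1],"dr":[0,0,0.3],"gripper":0.1},
    {"delta_pos":[0.002,0.001,0.122],"dr":[0,0,0.3],"gripper":0.1},
    {"delta_pos":[0.002,0.001,0.125],"dr":[0,0,0.3],"gripper":0.1}
  ]
}}

```text
time_s: 4.3
eef_pos: [0.4709, -0.2997, 0.0101]
orientation: [[0.996, -0.094, -0.002], [-0.094, -0.996, 0.002], [-0.002, -0.002, -1.0]]
contact_force: [0.0, 0.3, 0.1]
width: 0.0469
gripper_force: 0.0
```

Run:
```python
from h import *
from rig import robot,capture
s=robot.sense(); print(s["eef_pos"],np.round(s["orientation"],4).tolist(),s["contact_force"])
c,s=snap("side","s1"); c,s=snap("wrist","w4"); print(s["eef_pos"])
```

```text
[ 0.47088905 -0.29970173  0.01013056] [[0.9955, -0.0943, -0.0021], [-0.0943, -0.9955, 0.0021], [-0.0023, -0.0019, -1.0]] [0.01930528 0.26066571 0.08747663]
[ 0.47150352 -0.30033911  0.0112163 ]
```

Call:
{"op": "arm_command", "data": {
  "motion": [
    {"delta_pos":[0,0,0.003],"dr":[0,0,0],"gripper":0.1},
    {"delta_pos":[0,0,0.006],"dr":[0,0,0],"gripper":0.1},
    {"delta_pos":[0,0,0.006],"dr":[0,0,0],"gripper":-1},
    {"delta_pos":[0,0,0.006],"dr":[0,0,0],"gripper":-1},
    {"delta_pos":[0,0,0.006],"dr":[0,0,0],"gripper":-1}
  ],
  "force": 100
}}

```text
time_s: 4.9
eef_pos: [0.4716, -0.301, 0.0063]
orientation: [[0.995, -0.096, 0.001], [-0.096, -0.995, -0.001], [0.001, 0.001, -1.0]]
contact_force: [-0.7, 0.8, 3.6]
width: 0.0135
gripper_force: 99.3
```

Call:
{"op": "arm_command", "data": {
  "motion": [
    {"delta_pos":[0,0,0],"dr":[0,0,0],"gripper":-1},
    {"delta_pos":[0,0,0],"dr":[0,0,0],"gripper":-1},
    {"delta_pos":[0,0,-0.02],"dr":[0,0,0],"gripper":-1},
    {"delta_pos":[0,0,-0.06],"dr":[0,0,0],"gripper":-1},
    {"delta_pos":[0,0,-0.095],"dr":[0,0,0],"gripper":-1}
  ]
}}

```text
time_s: 5.4
eef_pos: [0.4704, -0.3, 0.1003]
orientation: [[0.995, -0.096, -0.002], [-0.096, -0.995, 0.002], [-0.002, -0.001, -1.0]]
contact_force: [0.2, -0.4, -0.7]
width: 0.0132
gripper_force: 98.8
```

Gripped. I'll turn and carry the blade to in front of the notch, 0.12 m up.

Call:
{"op": "arm_command", "data": {
  "motion": [
    {"delta_pos":[0.003,-0.012,-0.005],"dr":[0,0,-8.4],"gripper":-1},
    {"delta_pos":[0.006,-0.025,-0.01],"dr":[0,0,-16.8],"gripper":-1},
    {"delta_pos":[0.009,-0.037,-0.015],"dr":[0,0,-25.2],"gripper":-1},
    {"delta_pos":[0.012,-0.05,-0.02],"dr":[0,0,-33.6],"gripper":-1},
    {"delta_pos":[0.014,-0.062,-0.02],"dr":[0,0,-42],"gripper":-1}
  ]
}}

```text
time_s: 5.9
eef_pos: [0.4911, -0.2397, 0.1204]
orientation: [[0.8, 0.6, 0.0], [0.6, -0.8, -0.0], [0.0, 0.0, -1.0]]
contact_force: [0.7, -0.6, -0.9]
width: 0.0138
gripper_force: 98.7
```

Call:
{"op": "arm_command", "data": {
  "motion": [
    {"delta_pos":[0.018,-0.007,0],"dr":[0,0,-8.4],"gripper":-1},
    {"delta_pos":[0.036,-0.014,0],"dr":[0,0,-16.8],"gripper":-1},
    {"delta_pos":[0.054,-0.021,0],"dr":[0,0,-25.2],"gripper":-1},
    {"delta_pos":[0.072,-0.028,0],"dr":[0,0,-33.6],"gripper":-1},
    {"delta_pos":[0.088,-0.035,0],"dr":[0,0,-42],"gripper":-1}
  ]
}}

```text
time_s: 6.4
eef_pos: [0.5408, -0.1587, 0.1194]
orientation: [[0.193, 0.981, -0.001], [0.981, -0.193, 0.001], [0.0, -0.001, -1.0]]
contact_force: [0.9, 0.2, -0.5]
width: 0.0129
gripper_force: 98.7
```

Call:
{"op": "arm_command", "data": {
  "motion": [
    {"delta_pos":[0.018,0.014,0.002],"dr":[0,0,-5.8],"gripper":-1},
    {"delta_pos":[0.036,0.029,0.005],"dr":[0,0,-11.6],"gripper":-1},
    {"delta_pos":[0.054,0.043,0.008],"dr":[0,0,-17.4],"gripper":-1},
    {"delta_pos":[0.07,0.058,0.01],"dr":[0,0,-23.2],"gripper":-1},
    {"delta_pos":[0.07,0.058,0.01],"dr":[0,0,-23.2],"gripper":-1}
  ]
}}

```text
time_s: 6.9
eef_pos: [0.6125, -0.1012, 0.1092]
orientation: [[-0.205, 0.979, -0.001], [0.979, 0.205, 0.001], [0.001, -0.001, -1.0]]
contact_force: [-0.8, 0.4, -0.1]
width: 0.0135
gripper_force: 98.7
```

Run:
```python
from h import *
c,s=snap("wrist","w5"); a,_=snap("scene","c5"); b,s2=snap("side","s5")
print(s["eef_pos"],s2["eef_pos"],np.round(s["orientation"],4).tolist(),s["joint_positions"])
f=lambda c,x,y,w,h:cv2.resize(c["color"][y:y+h,x:x+w],(400,300),interpolation=cv2.INTER_CUBIC)
cv2.imwrite("pics/v5.png",np.vstack([np.hstack([f(c,0,0,640,480),f(c,220,60,200,150)]),np.hstack([f(a,320,170,120,90),f(b,220,230,120,90)])]))
```

```text
[ 0.61247416 -0.10117859  0.10917856] [ 0.61101816 -0.10247954  0.10935638] [[-0.2053, 0.9787, -0.0007], [0.9787, 0.2053, 0.0007], [0.0008, -0.0005, -1.0]] [-1.87439725e+01  1.68372676e+01  1.03368379e+02  2.65474641e-02
  5.98445085e+01 -3.06030066e+01]
```

View pics/v5.png

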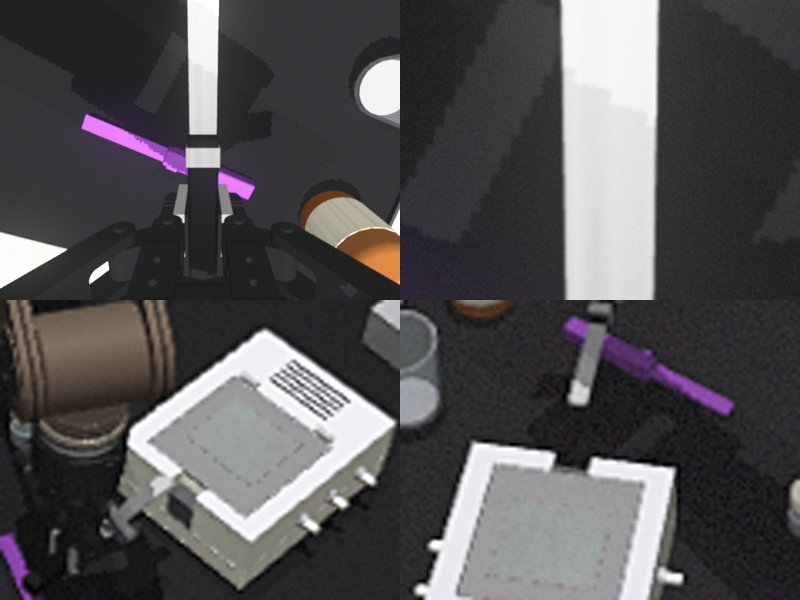

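The blade sits straight in the gripper (lateral about -1 mm, no pitch by the blade's width along its length), with the tip at side pixel (273,261). I'll check that by rays.

Run:
```python
from h import *
a=load("c5");b=load("s5")
s={"eef_pos":b["p"],"orientation":b["R"]}
O=np.array([.566,.113,0]); th=np.radians(11.7); M=np.array([[np.cos(th),-np.sin(th),0],[np.sin(th),np.cos(th),0],[0,0,1]])
tip=b["p"]+b["R"]@[.119,-.0005,-.006]; print("tip exp",tip,"module",(M.T@(tip-O)))
print("proj scene",proj(a,tip),"side",proj(b,tip))
for n,m in [("cornerD",(-.08,-.076,.08)),("cornerC",(.08,-.076,.08)),("notchL",(-.015,-.06,.08)),("notchR",(.015,-.06,.08))]:
    X=O+M@np.array(m); print(n,"scene",np.round(proj(a,X),1),"side",np.round(proj(b,X),1))
```

```text
tip exp [0.58651047 0.01396686 0.11542752] module [ 1.65742282e-06 -1.01134776e-01  1.15427516e-01]
proj scene (np.float64(369.0342219893204), np.float64(222.15181483249253)) side (np.float64(272.6627518438374), np.float64(259.8213972265435))
cornerD scene [354.4 209.9] side [301.8 279.6]
cornerC scene [394. 241.] side [241.5 271.8]
notchL scene [373.7 219.4] side [275.9 281.4]
notchR scene [381.2 225.1] side [264.5 279.9]
```

Predicted and observed tip and module pixels share the same offset in both views, so the blade is in line with the notch. I'll descend and slide in 40 mm, then check the force.

Call:
{"op": "arm_command", "data": {
  "motion": [
    {"delta_pos":[0,0,0.015],"dr":[0,0,0],"gripper":-1},
    {"delta_pos":[0,0,0.03],"dr":[0,0,0],"gripper":-1},
    {"delta_pos":[0,0,0.044],"dr":[0,0,0],"gripper":-1},
    {"delta_pos":[0,0,0.048],"dr":[0,0,0],"gripper":-1},
    {"delta_pos":[0,0,0.048],"dr":[0,0,0],"gripper":-1}
  ]
}}

```text
time_s: 7.55
eef_pos: [0.6105, -0.1025, 0.0604]
orientation: [[-0.202, 0.979, -0.003], [0.979, 0.202, 0.001], [0.002, -0.003, -1.0]]
contact_force: [0.1, 0.3, -1.6]
width: 0.0136
gripper_force: 98.7
```

Call:
{"op": "arm_command", "data": {
  "motion": [
    {"delta_pos":[0.01,0,0],"dr":[0,0,0],"gripper":-1},
    {"delta_pos":[0.02,0,0],"dr":[0,0,0],"gripper":-1},
    {"delta_pos":[0.03,0,0],"dr":[0,0,0],"gripper":-1},
    {"delta_pos":[0.038,0,0],"dr":[0,0,0],"gripper":-1},
    {"delta_pos":[0.038,0,0],"dr":[0,0,0],"gripper":-1}
  ]
}}

```text
time_s: 8.05
eef_pos: [0.6037, -0.0639, 0.0625]
orientation: [[-0.204, 0.979, -0.0], [0.979, 0.204, 0.0], [0.0, 0.0, -1.0]]
contact_force: [-0.0, 0.3, -1.3]
width: 0.0135
gripper_force: 98.7
```

Run:
```python
from h import *
a,s=snap("scene","c6"); b,s2=snap("side","s6"); w,s3=snap("wrist","w6")
print(s3["eef_pos"],np.round(s3["orientation"],4).tolist(),s3["contact_force"],s3["torque"])
f=lambda c,x,y,w,h:cv2.resize(c["color"][y:y+h,x:x+w],(400,300),interpolation=cv2.INTER_CUBIC)
cv2.imwrite("pics/v6.png",np.vstack([np.hstack([f(w,0,0,640,480),f(w,200,0,240,180)]),np.hstack([f(a,350,195,60,45),f(b,240,255,60,45)])]))
```

```text
[ 0.60411528 -0.0651007   0.06258974] [[-0.2034, 0.9791, 0.0005], [0.9791, 0.2034, -0.0003], [-0.0004, 0.0004, -1.0]] [-0.59901222  0.77609912 -0.64397603] [-0.02610311  0.02118981  0.02195573]
```

View pics/v6.png

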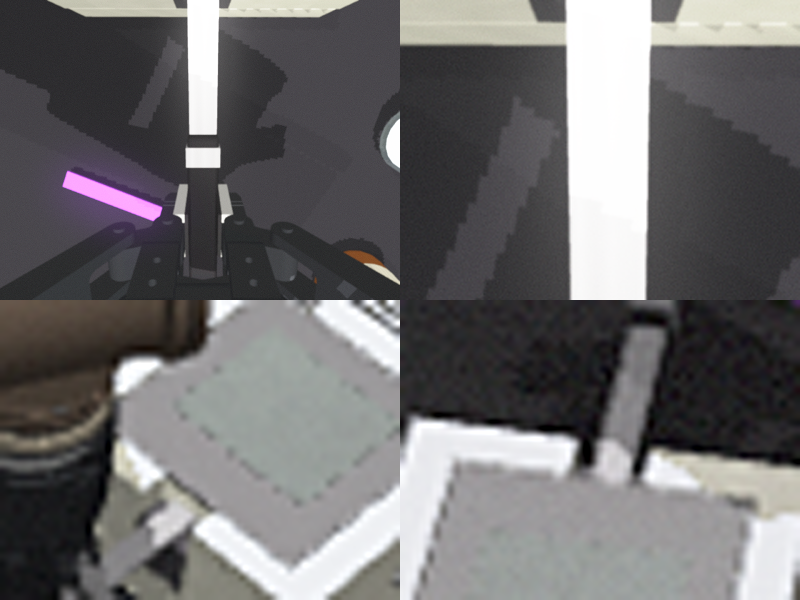

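The blade is in the notch: side crop shows it centred at col 615 against the notch's 613, and the wrist view at 608 against 605. No contact force. I'll push under the cover.

Call:
{"op": "arm_command", "data": {
  "motion": [
    {"delta_pos":[0.008,0,0],"dr":[0,0,0],"gripper":-1},
    {"delta_pos":[0.016,0,0],"dr":[0,0,0],"gripper":-1},
    {"delta_pos":[0.024,0,0],"dr":[0,0,0],"gripper":-1},
    {"delta_pos":[0.032,0,0],"dr":[0,0,0],"gripper":-1},
    {"delta_pos":[0.032,0,0],"dr":[0,0,0],"gripper":-1}
  ]
}}

```text
time_s: 8.7
eef_pos: [0.5971, -0.0329, 0.0622]
orientation: [[-0.204, 0.979, -0.001], [0.979, 0.204, 0.0], [0.0, -0.0, -1.0]]
contact_force: [-0.0, 0.4, -0.7]
width: 0.0132
gripper_force: 98.7
```

Call:
{"op": "arm_command", "data": {
  "motion": [
    {"delta_pos":[0,0,-0.003],"dr":[0,0,0],"gripper":-1},
    {"delta_pos":[0,0,-0.006],"dr":[0,0,0],"gripper":-1},
    {"delta_pos":[0,0,-0.009],"dr":[0,0,0],"gripper":-1},
    {"delta_pos":[0,0,-0.012],"dr":[0,0,0],"gripper":-1},
    {"delta_pos":[0,0,-0.012],"dr":[0,0,0],"gripper":-1}
  ]
}}

```text
time_s: 9.2
eef_pos: [0.5976, -0.0344, 0.0746]
orientation: [[-0.203, 0.979, 0.0], [0.979, 0.203, -0.0], [-0.0, 0.0, -1.0]]
contact_force: [0.9, -0.0, -2.1]
width: 0.0138
gripper_force: 98.5
```

The cover is lifting (about 2 N). The tip is 92 mm from the hinge, so I follow the arc about the hinge line.

Call:
{"op": "arm_command", "data": {
  "motion": [
    {"delta_pos":[0.001,0,-0.0115],"dr":[0,0,0],"gripper":-1},
    {"delta_pos":[0.003,0,-0.0205],"dr":[0,0,0],"gripper":-1},
    {"delta_pos":[0.006,0,-0.029],"dr":[0,0,0],"gripper":-1},
    {"delta_pos":[0.0095,0,-0.0375],"dr":[0,0,0],"gripper":-1},
    {"delta_pos":[0.014,0,-0.0455],"dr":[0,0,0],"gripper":-1}
  ]
}}

```text
time_s: 9.7
eef_pos: [0.5948, -0.0205, 0.121]
orientation: [[-0.203, 0.979, 0.001], [0.979, 0.203, -0.001], [-0.001, 0.0, -1.0]]
contact_force: [-0.9, -2.1, -3.1]
width: 0.0135
gripper_force: 98.5
```

Run:
```python
from h import *
w,s=snap("wrist","w7"); a,_=snap("scene","c7"); b,s2=snap("side","s7")
print(s2["eef_pos"],s2["contact_force"],s2["torque"])
f=lambda c,x,y,w,h:cv2.resize(c["color"][y:y+h,x:x+w],(400,300),interpolation=cv2.INTER_CUBIC)
cv2.imwrite("pics/v7.png",np.vstack([np.hstack([f(w,0,0,640,480),f(w,200,0,240,180)]),np.hstack([f(a,340,150,120,90),f(b,220,250,120,90)])]))
```

```text
[ 0.59569388 -0.01989779  0.12189111] [ 0.21968014  0.18391602 -1.30442126] [-0.14845741  0.00306186  0.0519602 ]
```

View pics/v7.png

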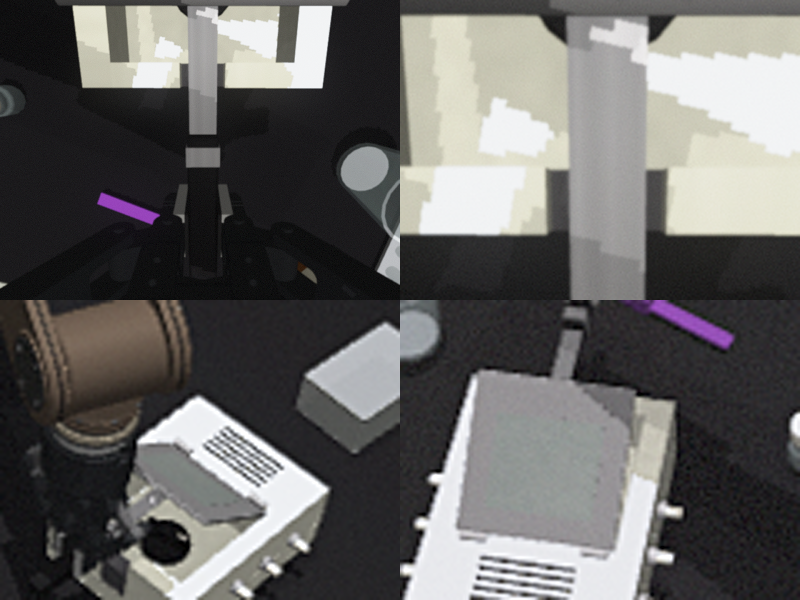

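The cover is raised about 0.6 rad on the blade tip, and the black cap shows below it. I'll continue over.

Call:
{"op": "arm_command", "data": {
  "motion": [
    {"delta_pos":[0.008,0,-0.011],"dr":[0,0,0],"gripper":-1},
    {"delta_pos":[0.018,0,-0.021],"dr":[0,0,0],"gripper":-1},
    {"delta_pos":[0.029,0,-0.029],"dr":[0,0,0],"gripper":-1},
    {"delta_pos":[0.041,0,-0.0355],"dr":[0,0,0],"gripper":-1},
    {"delta_pos":[0.054,0,-0.04],"dr":[0,0,0],"gripper":-1}
  ]
}}

```text
time_s: 10.35
eef_pos: [0.5837, 0.0335, 0.1609]
orientation: [[-0.203, 0.979, 0.001], [0.979, 0.203, -0.0], [-0.0, 0.001, -1.0]]
contact_force: [0.5, -1.7, -3.4]
width: 0.0136
gripper_force: 98.5
```

Call:
{"op": "arm_command", "data": {
  "motion": [
    {"delta_pos":[0.0135,0,-0.0025],"dr":[0,0,0],"gripper":-1},
    {"delta_pos":[0.027,0,-0.003],"dr":[0,0,0],"gripper":-1},
    {"delta_pos":[0.041,0,-0.0015],"dr":[0,0,0],"gripper":-1},
    {"delta_pos":[0.053,0,0.0015],"dr":[0,0,0],"gripper":-1},
    {"delta_pos":[0.06,0,0.004],"dr":[0,0,0],"gripper":-1}
  ]
}}

```text
time_s: 10.85
eef_pos: [0.5713, 0.0927, 0.1554]
orientation: [[-0.203, 0.979, -0.0], [0.979, 0.203, 0.001], [0.001, 0.0, -1.0]]
contact_force: [-0.0, -2.0, -1.1]
width: 0.0134
gripper_force: 98.8
```

Run:
```python
from h import *
a,_=snap("scene","c8"); b,s2=snap("side","s8"); w,s=snap("wrist","w8")
O=np.array([.566,.113,0]); th=np.radians(11.7); M=np.array([[np.cos(th),-np.sin(th),0],[np.sin(th),np.cos(th),0],[0,0,1]])
print(s["eef_pos"],s["contact_force"],s["torque"],"tip mod",M.T@(s["eef_pos"]+s["orientation"]@np.array([.119,0,-.006])-O))
```

```text
[0.57082723 0.09263699 0.15499368] [-0.7063717   0.60941067 -1.10266399] [-0.01322631  0.01312856  0.02382591] tip mod [0.00051658 0.09807115 0.1611887 ]
```

The tip is at module (y 98, z 161) mm, so the cover is at about 2.04 rad, well past upright. I'll back off and carry the blade to the pad.

Call:
{"op": "arm_command", "data": {
  "motion": [
    {"delta_pos":[-0.03,0,0],"dr":[0,0,0],"gripper":-1},
    {"delta_pos":[-0.07,0,0],"dr":[0,0,0],"gripper":-1},
    {"delta_pos":[-0.115,0,0],"dr":[0,0,0],"gripper":-1},
    {"delta_pos":[-0.16,0,0],"dr":[0,0,0],"gripper":-1},
    {"delta_pos":[-0.2,0,0],"dr":[0,0,0],"gripper":-1}
  ]
}}

```text
time_s: 11.5
eef_pos: [0.6123, -0.1069, 0.1558]
orientation: [[-0.201, 0.98, 0.0], [0.98, 0.201, 0.001], [0.001, 0.0, -1.0]]
contact_force: [0.8, -0.6, -0.7]
width: 0.0132
gripper_force: 98.8
```

Call:
{"op": "arm_command", "data": {
  "motion": [
    {"delta_pos":[-0.009,-0.016,0],"dr":[0,0,8],"gripper":-1},
    {"delta_pos":[-0.018,-0.032,0],"dr":[0,0,16],"gripper":-1},
    {"delta_pos":[-0.026,-0.048,0],"dr":[0,0,24],"gripper":-1},
    {"delta_pos":[-0.034,-0.065,0],"dr":[0,0,32],"gripper":-1},
    {"delta_pos":[-0.042,-0.081,0],"dr":[0,0,40],"gripper":-1}
  ]
}}

```text
time_s: 12.0
eef_pos: [0.5405, -0.1629, 0.1557]
orientation: [[0.48, 0.877, -0.0], [0.877, -0.48, 0.001], [0.001, -0.001, -1.0]]
contact_force: [-1.1, -0.3, -0.0]
width: 0.0132
gripper_force: 98.8
```

Call:
{"op": "arm_command", "data": {
  "motion": [
    {"delta_pos":[-0.019,-0.001,0],"dr":[0,0,8],"gripper":-1},
    {"delta_pos":[-0.038,-0.002,0],"dr":[0,0,16],"gripper":-1},
    {"delta_pos":[-0.056,-0.004,0],"dr":[0,0,24],"gripper":-1},
    {"delta_pos":[-0.075,-0.005,0],"dr":[0,0,32],"gripper":-1},
    {"delta_pos":[-0.094,-0.006,0],"dr":[0,0,40],"gripper":-1}
  ]
}}

```text
time_s: 12.5
eef_pos: [0.4909, -0.2429, 0.1558]
orientation: [[0.932, 0.363, 0.0], [0.363, -0.932, 0.001], [0.0, -0.001, -1.0]]
contact_force: [-0.2, 0.6, -0.2]
width: 0.0132
gripper_force: 98.8
```

Call:
{"op": "arm_command", "data": {
  "motion": [
    {"delta_pos":[-0.01,0.012,0.014],"dr":[0,0,7],"gripper":-1},
    {"delta_pos":[-0.02,0.024,0.028],"dr":[0,0,14],"gripper":-1},
    {"delta_pos":[-0.03,0.037,0.042],"dr":[0,0,21],"gripper":-1},
    {"delta_pos":[-0.04,0.049,0.055],"dr":[0,0,27.2],"gripper":-1},
    {"delta_pos":[-0.04,0.049,0.055],"dr":[0,0,27.2],"gripper":-1}
  ]
}}

```text
time_s: 13.0
eef_pos: [0.4708, -0.303, 0.0988]
orientation: [[0.995, -0.099, -0.003], [-0.099, -0.995, 0.003], [-0.003, -0.003, -1.0]]
contact_force: [-0.3, 0.8, -0.8]
width: 0.0133
gripper_force: 98.8
```

Run:
```python
from h import *
w,_=snap("wrist","w9"); w,s=snap("wrist","w9")
print(s["eef_pos"],np.round(s["orientation"],3).tolist()); delta(s,(.4713,-.3000,.012),-5.5)
g=cv2.cvtColor(w["color"],cv2.COLOR_BGR2GRAY); 
for r in (60,120,180): q=np.where(g[r]>90)[0]; print(r,q[0],q[-1],len(q))
for r in (60,120,180): print(r,g[r,200:440:6].tolist())
```

```text
[ 0.4715274  -0.30256026  0.0998799 ] [[0.995, -0.096, -0.002], [-0.096, -0.995, 0.002], [-0.002, -0.002, -1.0]]
delta [-0.0003 -0.0023  0.0879] dr [-0.13  0.1  -0.03]
60 205 398 194
120 210 395 186
180 216 393 178
60 [46, 184, 241, 243, 242, 240, 236, 235, 234, 233, 237, 238, 237, 234, 235, 172, 170, 252, 254, 253, 253, 254, 253, 253, 253, 241, 233, 238, 237, 235, 236, 237, 230, 132, 52, 54, 50, 49, 45, 41]
120 [50, 52, 226, 233, 236, 235, 235, 236, 236, 231, 234, 235, 233, 236, 235, 167, 172, 237, 253, 252, 252, 253, 253, 252, 252, 236, 237, 237, 233, 233, 232, 233, 232, 57, 54, 51, 51, 50, 46, 47]
180 [35, 34, 39, 151, 152, 152, 163, 161, 157, 177, 221, 233, 232, 232, 236, 183, 161, 197, 252, 250, 249, 251, 251, 250, 251, 234, 233, 231, 229, 232, 236, 233, 188, 58, 56, 55, 51, 49, 49, 46]
```

Call:
{"op": "arm_command", "data": {
  "motion": [
    {"delta_pos":[0,-0.001,0.03],"dr":[0,0,0],"gripper":-1},
    {"delta_pos":[0,-0.0025,0.06],"dr":[0,0,0],"gripper":-1},
    {"delta_pos":[0,-0.0025,0.08],"dr":[0,0,0],"gripper":-1},
    {"delta_pos":[0,-0.0025,0.09],"dr":[0,0,0],"gripper":-1},
    {"delta_pos":[0,-0.0025,0.09],"dr":[0,0,0],"gripper":-1}
  ]
}}

```text
time_s: 13.6
eef_pos: [0.4724, -0.299, 0.0102]
orientation: [[0.996, -0.095, -0.001], [-0.095, -0.996, 0.001], [-0.001, -0.001, -1.0]]
contact_force: [-1.0, 0.5, -0.6]
width: 0.0135
gripper_force: 98.7
```

Call:
{"op": "arm_command", "data": {
  "motion": [
    {"delta_pos":[0,0,0.001],"dr":[0,0,0],"gripper":-1},
    {"delta_pos":[0,0,0.002],"dr":[0,0,0],"gripper":-1},
    {"delta_pos":[0,0,0.003],"dr":[0,0,0],"gripper":-1},
    {"delta_pos":[0,0,0.004],"dr":[0,0,0],"gripper":-1},
    {"delta_pos":[0,0,0.004],"dr":[0,0,0],"gripper":-1}
  ]
}}

```text
time_s: 14.1
eef_pos: [0.4727, -0.3, 0.0071]
orientation: [[0.995, -0.096, 0.0], [-0.096, -0.995, -0.0], [0.0, 0.0, -1.0]]
contact_force: [-0.7, 0.4, -1.2]
width: 0.0132
gripper_force: 98.7
```

Call:
{"op": "arm_command", "data": {
  "motion": [
    {"delta_pos":[0,0,0.0005],"dr":[0,0,0],"gripper":-1},
    {"delta_pos":[0,0,0.001],"dr":[0,0,0],"gripper":-1},
    {"delta_pos":[0,0,0.001],"dr":[0,0,0],"gripper":-1},
    {"delta_pos":[0,0,0.001],"dr":[0,0,0],"gripper":-1},
    {"delta_pos":[0,0,0.001],"dr":[0,0,0],"gripper":-1}
  ]
}}

```text
time_s: 14.6
eef_pos: [0.4727, -0.3001, 0.0063]
orientation: [[0.995, -0.096, -0.0], [-0.096, -0.995, -0.0], [-0.0, 0.0, -1.0]]
contact_force: [-2.5, 1.2, 4.3]
width: 0.0133
gripper_force: 99.5
```

Run:
```python
from h import *
from rig import robot,capture
F=[]
for i in range(4): s=robot.sense(); F.append(np.r_[s["contact_force"][2],s["eef_pos"][2],s["torque"]]); capture("side")
print(np.round(F,4).tolist())
```

```text
[[4.339, 0.0063, 0.1671, 0.2479, -0.027], [5.0447, 0.0063, 0.1689, 0.3544, -0.0457], [5.3136, 0.0063, 0.2068, 0.3325, 0.026], [5.2746, 0.0062, 0.2138, 0.3406, 0.0538]]
```

The blade rests on the pad (about 5 N up). I'll open and rise.

Call:
{"op": "arm_command", "data": {
  "motion": [
    {"delta_pos":[0,0,0],"dr":[0,0,0],"gripper":-0.5},
    {"delta_pos":[0,0,0],"dr":[0,0,0],"gripper":-0.3},
    {"delta_pos":[0,0,0],"dr":[0,0,0],"gripper":0},
    {"delta_pos":[0,0,0],"dr":[0,0,0],"gripper":0},
    {"delta_pos":[0,0,-0.003],"dr":[0,0,0],"gripper":0}
  ]
}}

```text
time_s: 15.3
eef_pos: [0.4723, -0.2996, 0.0083]
orientation: [[0.995, -0.096, -0.001], [-0.096, -0.995, 0.001], [-0.001, -0.001, -1.0]]
contact_force: [0.2, -0.6, 0.0]
width: 0.0424
gripper_force: 0.0
```

Call:
{"op": "arm_command", "data": {
  "motion": [
    {"delta_pos":[0,0,-0.02],"dr":[0,0,0],"gripper":0},
    {"delta_pos":[0,0,-0.06],"dr":[0,0,0],"gripper":0},
    {"delta_pos":[0,0,-0.1],"dr":[0,0,0],"gripper":0},
    {"delta_pos":[0,0,-0.15],"dr":[0,0,0],"gripper":0},
    {"delta_pos":[0,0,-0.19],"dr":[0,0,0],"gripper":0}
  ]
}}

```text
time_s: 15.8
eef_pos: [0.473, -0.3002, 0.202]
orientation: [[0.995, -0.096, 0.002], [-0.096, -0.995, -0.002], [0.002, 0.002, -1.0]]
contact_force: [0.4, -1.1, 0.5]
width: 0.0423
gripper_force: 0.0
```

Run:
```python
from h import *
from rig import robot
w,_=snap("wrist","w10"); w,s=snap("wrist","w10"); print(s["eef_pos"],s["width"])
g=cv2.cvtColor(w["color"],cv2.COLOR_BGR2GRAY).astype(int)
for r in range(40,300,20):
    q=np.where(g[r,200:450]>120)[0]; d=np.where((g[r,290:370]<110))[0]
    print(r,(q[0]+200,q[-1]+200) if len(q) else 0,(d[0]+290,d[-1]+290,len(d)) if len(d) else 0, np.where(g[r,280:380]>250)[0][[0,-1]]+280 if (g[r,280:380]>250).any() else 0)
col=g[:310,330]; print(col[::6].tolist())
M=lambda p:np.round(proj(w,p),1)
print("exp tip",M((.590,-.3105,.013)),"end",M((.4217,-.2946,.021)))
delta(s,(.566+.0008,.113-.0039,.25),11.7)
```

```text
[ 0.47593056 -0.30273371  0.21002986] 0.04220127785577075
40 (np.int64(239), np.int64(372)) 0 0
60 (np.int64(240), np.int64(372)) 0 [310 328]
80 (np.int64(241), np.int64(371)) 0 [311 328]
100 (np.int64(243), np.int64(371)) 0 [311 328]
120 (np.int64(244), np.int64(370)) 0 [311 328]
140 (np.int64(245), np.int64(370)) 0 [311 328]
160 (np.int64(246), np.int64(370)) 0 [311 328]
180 (np.int64(248), np.int64(369)) 0 [310 329]
200 (np.int64(249), np.int64(369)) (np.int64(310), np.int64(328), 19) 0
220 (np.int64(250), np.int64(368)) (np.int64(310), np.int64(369), 21) 0
240 (np.int64(251), np.int64(368)) (np.int64(310), np.int64(369), 21) 0
260 (np.int64(252), np.int64(367)) (np.int64(310), np.int64(369), 21) 0
280 (np.int64(252), np.int64(367)) (np.int64(368), np.int64(369), 2) 0
[51, 50, 246, 248, 242, 238, 240, 240, 239, 243, 240, 240, 241, 244, 240, 242, 242, 240, 242, 244, 243, 243, 241, 239, 244, 242, 243, 244, 229, 250, 249, 232, 232, 227, 215, 160, 156, 158, 165, 169, 157, 203, 235, 234, 233, 233, 242, 242, 243, 243, 243, 240]
exp tip [316.3  56.1] end [317.6 276.5]
delta [ 0.0515 -0.4183 -0.0432] dr [  0.63  -0.62 -17.19]
```

The blade is back flat on the pad, with its tip at (319,57) and handle end near row 275, against the expected (316,56) and (318,276). Now over the cap.

Call:
{"op": "arm_command", "data": {
  "motion": [
    {"delta_pos":[0.005,-0.042,-0.008],"dr":[0,0,0],"gripper":0},
    {"delta_pos":[0.011,-0.084,-0.016],"dr":[0,0,0],"gripper":0},
    {"delta_pos":[0.016,-0.126,-0.024],"dr":[0,0,0],"gripper":0},
    {"delta_pos":[0.022,-0.168,-0.032],"dr":[0,0,0],"gripper":0},
    {"delta_pos":[0.027,-0.208,-0.04],"dr":[0,0,0],"gripper":0}
  ]
}}

```text
time_s: 16.4
eef_pos: [0.5193, -0.0937, 0.2385]
orientation: [[0.995, -0.096, -0.0], [-0.096, -0.995, 0.0], [-0.001, -0.0, -1.0]]
contact_force: [0.4, 0.0, -0.5]
width: 0.0426
gripper_force: 0.0
```

Call:
{"op": "arm_command", "data": {
  "motion": [
    {"delta_pos":[0.005,-0.042,-0.004],"dr":[0,0,-4],"gripper":0},
    {"delta_pos":[0.011,-0.084,-0.008],"dr":[0,0,-8],"gripper":0},
    {"delta_pos":[0.016,-0.126,-0.01],"dr":[0,0,-12],"gripper":0},
    {"delta_pos":[0.022,-0.168,-0.01],"dr":[0,0,-17],"gripper":0},
    {"delta_pos":[0.027,-0.208,-0.01],"dr":[0,0,-17],"gripper":0}
  ]
}}

```text
time_s: 16.9
eef_pos: [0.5662, 0.1109, 0.2483]
orientation: [[0.98, 0.201, -0.0], [0.201, -0.98, -0.0], [-0.0, -0.0, -1.0]]
contact_force: [-0.1, -0.0, 0.3]
width: 0.0429
gripper_force: 0.0
```

Run:
```python
from h import *
for i in range(3): w,s=snap("wrist","w11")
a,_=snap("scene","c11"); b,_=snap("side","s11"); print(s["eef_pos"],np.round(s["orientation"],4).tolist())
f=lambda c,x,y,w,h,g=1:cv2.resize(np.clip(c["color"][y:y+h,x:x+w].astype(float)*g,0,255).astype(np.uint8),(400,300),interpolation=cv2.INTER_CUBIC)
O=np.array([.566,.113,0]); th=np.radians(11.7); M=np.array([[np.cos(th),-np.sin(th),0],[np.sin(th),np.cos(th),0],[0,0,1]])
u,v=np.round(proj(w,O+M@np.array([0,-.004,.05]))).astype(int); print(u,v)
cv2.imwrite("pics/v11.png",np.vstack([np.hstack([f(w,0,0,640,480),f(w,u-60,v-45,120,90,2.5)]),np.hstack([f(a,340,130,120,90),f(b,200,240,160,120)])]))
```

```text
[0.56621006 0.11311158 0.24805193] [[0.9789, 0.2043, -0.0007], [0.2043, -0.9789, 0.0014], [-0.0004, -0.0016, -1.0]]
329 206
```

View pics/v11.png

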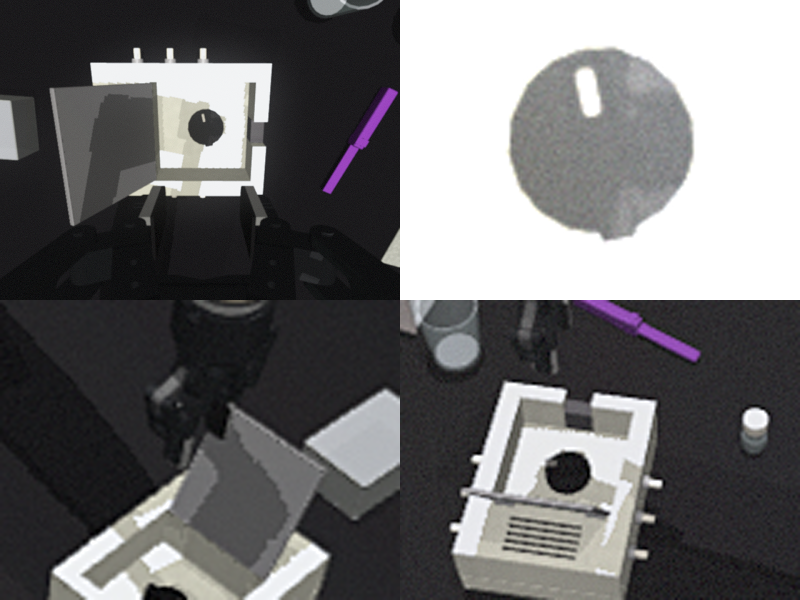

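Views: the cover stands open past upright (scene and side), and the cap disc is centred near the wrist crop's (601,139). The white bar mark is at (582,70)-(594,113) and the bar's other end is at (618,237), so the bar is turned about 12-15° anticlockwise.

Run:
```python
from h import *
from rig import robot
w=load("w11"); a=load("s11"); g=cv2.cvtColor(w["color"],cv2.COLOR_BGR2GRAY)
O=np.array([.566,.113,0]); th=np.radians(11.7); M=np.array([[np.cos(th),-np.sin(th),0],[np.sin(th),np.cos(th),0],[0,0,1]])
x0,y0=285,150; r=g[y0:y0+110,x0:x0+90]; m=(r<100).astype(np.uint8)
k=max(cv2.findContours(m,0,1)[0],key=cv2.contourArea)+np.array([x0,y0]); 
P=np.array([plane(w,tuple(p[0]),.042)[:2] for p in k]); L=(P-O[:2])@M[:2,:2]; 
# circle fit, robust to the protruding bar
keep=np.ones(len(L),bool)
for _ in range(6):
    A=np.c_[2*L[keep],np.ones(keep.sum())]; c=np.linalg.lstsq(A,(L[keep]**2).sum(1),rcond=None)[0]; R=np.sqrt(c[2]+c[:2]@c[:2]); e=np.hypot(*(L-c[:2]).T)-R; keep=abs(e)<.0012
print("disc centre mod",c[:2],"R",R,keep.mean())
q=k[:,0][e>.002]; print("bar end px",q.mean(0),q.tolist()[:12])
mm=np.zeros_like(g); cv2.drawContours(mm,[k],-1,255,-1); mm=cv2.erode(mm,np.ones((5,5))); mk=np.argwhere((g>140)&(mm>0))[:,::-1]; print("mark",len(mk),mk.mean(0))
mk=np.array([plane(w,tuple(p),.056)[:2] for p in mk]); l=(mk-O[:2])@M[:2,:2]; cc=l.mean(0); d=np.linalg.svd(l-cc)[2][0]; print("mark centre",cc,"dir deg",np.degrees(np.arctan2(d[1],d[0])))
b=(plane(w,q.mean(0),.056)[:2]-O[:2])@M[:2,:2]; v=cc-b; print("barend",b,"angle mark-end",np.degrees(np.arctan2(v[1],v[0])), "angle c-mark",np.degrees(np.arctan2(*(cc-c[:2])[::-1])))
```

```text
disc centre mod [ 0.00041776 -0.00376196] R 0.022868362898026164 0.9308176100628931
bar end px [333.6 232.2] [[330, 233], [331, 233], [334, 232], [335, 232], [338, 231]]
mark 45 [325.04444444 188.26666667]
mark centre [ 0.01520617 -0.00069952] dir deg -169.02294420492072
barend [-0.02043787 -0.00766449] angle mark-end 11.056486813617136 angle c-mark 11.699652462979085
```

Run:
```python
from h import *
from rig import robot
w=load("w11"); b=load("s11"); x,e=tri(w,(329.5,203.5),b,(266.3,308.3)); print("cap tri",x,e)
s=robot.sense(); print(s["eef_pos"]); delta(s,(.5671,.1092,.09),22.9)
```

```text
cap tri [0.56690099 0.10933795 0.03636639] 0.0024058128832015117
[0.56593106 0.10883045 0.2480687 ]
delta [ 0.0014 -0.0002  0.1581] dr [ 1.000e-02  8.000e-02 -1.138e+01]
```

The cap triangulates to (0.567, 0.109, 0.036), which fits. I'll descend over the bar with the yaw matched.

Call:
{"op": "arm_command", "data": {
  "motion": [
    {"delta_pos":[0.001,0,0.04],"dr":[0,0,-4],"gripper":0},
    {"delta_pos":[0.001,0,0.08],"dr":[0,0,-8],"gripper":0},
    {"delta_pos":[0.001,0,0.12],"dr":[0,0,-11.3],"gripper":0},
    {"delta_pos":[0.001,0,0.158],"dr":[0,0,-11.3],"gripper":0},
    {"delta_pos":[0.001,0,0.158],"dr":[0,0,-11.3],"gripper":0}
  ]
}}

```text
time_s: 17.65
eef_pos: [0.5622, 0.1074, 0.0844]
orientation: [[0.923, 0.385, -0.013], [0.385, -0.923, -0.0], [-0.013, -0.005, -1.0]]
contact_force: [-1.5, 0.1, -0.3]
width: 0.0427
gripper_force: 0.0
```

Call:
{"op": "arm_command", "data": {
  "motion": [
    {"delta_pos":[0,0,0.01],"dr":[0,0,0],"gripper":0},
    {"delta_pos":[0,0,0.02],"dr":[0,0,0],"gripper":0},
    {"delta_pos":[0,0,0.03],"dr":[0,0,0],"gripper":0},
    {"delta_pos":[0,0,0.036],"dr":[0,0,0],"gripper":0},
    {"delta_pos":[0,0,0.036],"dr":[0,0,0],"gripper":0}
  ]
}}

```text
time_s: 18.15
eef_pos: [0.5669, 0.1092, 0.0542]
orientation: [[0.922, 0.387, -0.001], [0.387, -0.922, -0.0], [-0.001, -0.0, -1.0]]
contact_force: [0.2, -0.5, -0.5]
width: 0.043
gripper_force: 0.0
```

Run:
```python
from h import *
from rig import robot,capture
for i in range(3): s=robot.sense(); print(np.round(s["eef_pos"],4),np.round(s["contact_force"],2)); capture("wrist")
delta(s,(.5671,.1092,.047),22.9)
```

```text
[0.5669 0.1092 0.0542] [ 0.22 -0.49 -0.52]
[0.5672 0.1092 0.0547] [ 1.19  0.28 -0.09]
[0.5676 0.1092 0.0551] [-0.34  0.96  0.33]
delta [-0.0004 -0.0002  0.0081] dr [ 0.01 -0.03 -0.1 ]
```

Call:
{"op": "arm_command", "data": {
  "motion": [
    {"delta_pos":[0,0,0.004],"dr":[0,0,0],"gripper":0},
    {"delta_pos":[0,0,0.008],"dr":[0,0,0],"gripper":-0.4},
    {"delta_pos":[0,0,0.008],"dr":[0,0,0],"gripper":-1},
    {"delta_pos":[0,0,0.008],"dr":[0,0,0],"gripper":-1},
    {"delta_pos":[0,0,0.008],"dr":[0,0,0],"gripper":-1}
  ],
  "force": 60
}}

```text
time_s: 18.8
eef_pos: [0.5667, 0.1095, 0.0465]
orientation: [[0.922, 0.387, -0.002], [0.387, -0.922, 0.001], [-0.001, -0.001, -1.0]]
contact_force: [-1.3, 1.7, -0.9]
width: 0.0083
gripper_force: 61.0
```

Call:
{"op": "arm_command", "data": {
  "motion": [
    {"delta_pos":[0,0,0],"dr":[0,0,0],"gripper":-1},
    {"delta_pos":[0,0,0],"dr":[0,0,-3],"gripper":-1},
    {"delta_pos":[0,0,0],"dr":[0,0,-7],"gripper":-1},
    {"delta_pos":[0,0,0],"dr":[0,0,-12],"gripper":-1},
    {"delta_pos":[0,0,0],"dr":[0,0,-17],"gripper":-1}
  ]
}}

```text
time_s: 19.3
eef_pos: [0.5668, 0.1093, 0.0465]
orientation: [[0.766, 0.642, -0.001], [0.642, -0.766, 0.0], [-0.001, -0.001, -1.0]]
contact_force: [-0.9, 1.8, -0.2]
width: 0.0077
gripper_force: 60.9
```

Run:
```python
from h import *
from rig import robot
s=robot.sense(); print(np.round(s["eef_pos"],4),np.round(s["contact_force"],2),np.round(s["torque"],3),s["joint_positions"][5],s["width"])
```

```text
[0.5668 0.1093 0.0465] [-0.86  1.83 -0.23] [ 0.162  0.243 -0.055] 50.85949835750779 0.0077407902099678495
```

The cap turns with the gripper (torque 0.055 N m). I'll continue towards the stop.

Call:
{"op": "arm_command", "data": {
  "motion": [
    {"delta_pos":[0,0,0],"dr":[0,0,-6],"gripper":-1},
    {"delta_pos":[0,0,0],"dr":[0,0,-13],"gripper":-1},
    {"delta_pos":[0,0,0],"dr":[0,0,-21],"gripper":-1},
    {"delta_pos":[0,0,0],"dr":[0,0,-29],"gripper":-1},
    {"delta_pos":[0,0,0],"dr":[0,0,-37],"gripper":-1}
  ]
}}

```text
time_s: 19.8
eef_pos: [0.5673, 0.109, 0.0465]
orientation: [[0.223, 0.975, 0.0], [0.975, -0.223, -0.0], [-0.0, 0.0, -1.0]]
contact_force: [0.6, 0.9, -3.3]
width: 0.0075
gripper_force: 60.8
```

Call:
{"op": "arm_command", "data": {
  "motion": [
    {"delta_pos":[0,0,0],"dr":[0,0,-4],"gripper":-1},
    {"delta_pos":[0,0,0],"dr":[0,0,-8],"gripper":-1},
    {"delta_pos":[0,0,0],"dr":[0,0,-11],"gripper":-1},
    {"delta_pos":[0,0,0],"dr":[0,0,-13],"gripper":-1},
    {"delta_pos":[0,0,0],"dr":[0,0,-14],"gripper":-1}
  ]
}}

```text
time_s: 20.3
eef_pos: [0.5675, 0.109, 0.0465]
orientation: [[-0.014, 1.0, 0.001], [1.0, 0.014, -0.0], [-0.0, 0.001, -1.0]]
contact_force: [1.3, 0.9, -4.5]
width: 0.0081
gripper_force: 60.7
```

Run:
```python
from h import *
from rig import robot
s=robot.sense(); R=np.array(s["orientation"]); print(np.round(s["eef_pos"],4),np.round(s["contact_force"],2),np.round(s["torque"],3),"yaw",np.degrees(np.arctan2(R[1,0],R[0,0])),s["width"])
```

```text
[0.5675 0.109  0.0465] [ 1.29  0.91 -4.46] [ 0.104 -0.193 -0.034] yaw 90.81460574223064 0.008059692811246792
```

Call:
{"op": "arm_command", "data": {
  "motion": [
    {"delta_pos":[0,0,0],"dr":[0,0,-0.5],"gripper":-1},
    {"delta_pos":[0,0,0],"dr":[0,0,-1],"gripper":-1},
    {"delta_pos":[0,0,0],"dr":[0,0,-1.5],"gripper":-1},
    {"delta_pos":[0,0,0],"dr":[0,0,-2],"gripper":-1},
    {"delta_pos":[0,0,0],"dr":[0,0,-2.5],"gripper":-1}
  ]
}}

```text
time_s: 20.8
eef_pos: [0.5675, 0.109, 0.0465]
orientation: [[-0.057, 0.998, 0.001], [0.998, 0.057, 0.0], [0.0, 0.001, -1.0]]
contact_force: [3.6, -0.5, -6.8]
width: 0.0084
gripper_force: 60.4
```

```bash
cat > st.py <<'E'
from h import *
from rig import robot
s=robot.sense(); R=np.array(s["orientation"]); print(np.round(s["eef_pos"],4),np.round(s["contact_force"],2),np.round(s["torque"],3),"yaw",np.degrees(np.arctan2(R[1,0],R[0,0])),s["width"])
E
python3 st.py
```

```text
[0.5675 0.109  0.0465] [ 3.61 -0.51 -6.84] [-0.057 -0.587 -0.478] yaw 93.24035866705505 0.00844149127403819
```

Torque has risen to 0.48 N m, so the cap is at its stop. I'll release and lift clear.

Call:
{"op": "arm_command", "data": {
  "motion": [
    {"delta_pos":[0,0,0],"dr":[0,0,-2],"gripper":-0.6},
    {"delta_pos":[0,0,0],"dr":[0,0,-1.5],"gripper":-0.3},
    {"delta_pos":[0,0,0],"dr":[0,0,0],"gripper":0},
    {"delta_pos":[0,0,0],"dr":[0,0,0],"gripper":0},
    {"delta_pos":[0,0,-0.004],"dr":[0,0,0],"gripper":0}
  ]
}}

```text
time_s: 21.3
eef_pos: [0.5669, 0.1092, 0.0507]
orientation: [[-0.057, 0.998, -0.001], [0.998, 0.057, -0.0], [-0.0, -0.001, -1.0]]
contact_force: [0.4, 0.2, 0.1]
width: 0.0425
gripper_force: 0.0
```

Call:
{"op": "arm_command", "data": {
  "motion": [
    {"delta_pos":[0,0,-0.015],"dr":[0,0,0],"gripper":0},
    {"delta_pos":[0,0,-0.04],"dr":[0,0,0],"gripper":0},
    {"delta_pos":[0,0,-0.08],"dr":[0,0,0],"gripper":0},
    {"delta_pos":[0,0,-0.12],"dr":[0,0,0],"gripper":0},
    {"delta_pos":[0,0,-0.16],"dr":[0,0,0],"gripper":0}
  ]
}}

```text
time_s: 21.8
eef_pos: [0.5672, 0.1092, 0.2139]
orientation: [[-0.057, 0.998, 0.001], [0.998, 0.057, -0.0], [-0.0, 0.001, -1.0]]
contact_force: [1.7, -0.2, -0.2]
width: 0.0425
gripper_force: 0.0
```

Call:
{"op": "arm_command", "data": {
  "motion": [
    {"delta_pos":[-0.03,0,-0.01],"dr":[0,0,0],"gripper":0},
    {"delta_pos":[-0.06,0,-0.03],"dr":[0,0,0],"gripper":0},
    {"delta_pos":[-0.06,0,-0.04],"dr":[0,0,0],"gripper":0},
    {"delta_pos":[-0.06,0,-0.04],"dr":[0,0,0],"gripper":0},
    {"delta_pos":[-0.06,0,-0.04],"dr":[0,0,0],"gripper":0}
  ]
}}

```text
time_s: 22.3
eef_pos: [0.5705, 0.0499, 0.251]
orientation: [[-0.058, 0.998, 0.0], [0.998, 0.058, 0.0], [0.0, 0.0, -1.0]]
contact_force: [-0.2, -0.3, 0.1]
width: 0.0426
gripper_force: 0.0
```

```bash
python3 st.py
python3 - <<'E'
from h import *
w,s=snap("wrist","w12"); a,_=snap("scene","c12"); b,_=snap("side","s12")
O=np.array([.566,.113,0]); th=np.radians(11.7); M=np.array([[np.cos(th),-np.sin(th),0],[np.sin(th),np.cos(th),0],[0,0,1]])
u,v=np.round(proj(w,O+M@np.array([0,-.004,.05]))).astype(int); print(u,v)
g=cv2.cvtColor(w["color"],cv2.COLOR_BGR2GRAY); m=np.zeros_like(g); cv2.circle(m,(u,v),20,255,-1)
mk=np.argwhere((g>100)&(m>0))[:,::-1]; l=np.array([(plane(w,tuple(p),.056)[:2]-O[:2])@M[:2,:2] for p in mk]); cc=np.median(l,0)-[0,-.004]; print("mark",len(mk),cc,"angle",np.degrees(np.arctan2(cc[1],cc[0])))
# changes since the start, outside robot and module
for n,o in (("scene","c12"),("side","s12")):
    d=cv2.absdiff(load(o)["color"],load(n+"0")["color"]).max(2); d=cv2.morphologyEx(((d>45)*255).astype(np.uint8),cv2.MORPH_OPEN,np.ones((3,3)))
    print(n,[cv2.boundingRect(k) for k in cv2.findContours(d,0,1)[0] if cv2.contourArea(k)>25])
E
```

```text
[0.5705 0.0499 0.251 ] [-0.16 -0.32  0.07] [-0.031 -0.001  0.018] yaw 93.31055796950594 0.04257885991348819
326 130
mark 35 [0.00185986 0.01245655] angle 81.50803654967046
scene [(404, 215, 7, 8), (375, 205, 24, 28), (362, 203, 11, 8), (381, 161, 53, 51), (373, 91, 43, 27), (361, 62, 29, 18), (283, 54, 27, 26), (251, 40, 29, 15), (308, 15, 10, 36), (443, 0, 29, 59), (322, 0, 62, 67), (304, 0, 15, 11), (252, 0, 46, 28)]
side [(355, 463, 20, 17), (345, 460, 24, 20), (231, 309, 65, 40), (258, 298, 18, 20), (238, 287, 19, 31), (291, 286, 10, 15), (266, 278, 18, 14), (493, 274, 9, 13), (386, 205, 254, 275), (237, 200, 18, 27), (574, 184, 27, 20), (386, 176, 18, 16), (270, 174, 28, 19), (577, 160, 35, 24), (243, 158, 25, 15), (275, 150, 24, 17), (268, 146, 11, 11), (248, 127, 20, 18), (303, 126, 276, 51)]
```

The cap mark is at 81.5° (stop 80.2°), and the scene view shows changes only at the module and arm. One check that the cover hasn't moved since the cap was turned, then I'll hand in.

Run:
```python
from h import *
from rig import robot
d=cv2.absdiff(load("s11")["color"],load("s12")["color"]).max(2)[290:370,215:310]; print("cover px changed",(d>45).sum(), [cv2.boundingRect(k) for k in cv2.findContours(((d>45)*255).astype(np.uint8),0,1)[0] if cv2.contourArea(k)>15])
if (d>45).sum()<600: print(robot.hand_in())
```

```text
cover px changed 853 [(65, 39, 12, 21), (63, 24, 9, 9), (32, 0, 54, 38)]
```

Run:
```python
from h import *
A,B=[cv2.cvtColor(load(n)["color"],cv2.COLOR_BGR2GRAY).astype(int) for n in ("s11","s12")]
for c in (232,240,248,256,276,282): print(c,A[310:332,c].tolist(),"\n   ",B[310:332,c].tolist())
O=np.array([.566,.113,0]); th=np.radians(11.7); M=np.array([[np.cos(th),-np.sin(th),0],[np.sin(th),np.cos(th),0],[0,0,1]])
for t in (1.57,1.8,1.95,2.04,2.1): print(t,[np.round(proj(load("s12"),O+M@np.array([x,.06-.119*np.cos(t),.078+.119*np.sin(t)])),1).tolist() for x in (-.059,.059)])
```

```text
232 [236, 235, 234, 235, 236, 222, 174, 165, 90, 225, 239, 235, 234, 232, 234, 233, 235, 235, 237, 239, 229, 224] 
    [236, 235, 234, 235, 237, 224, 172, 165, 96, 227, 239, 233, 234, 234, 234, 233, 234, 236, 238, 240, 229, 224]
240 [92, 100, 99, 97, 94, 95, 72, 143, 175, 102, 93, 112, 162, 174, 176, 173, 171, 178, 171, 173, 171, 171] 
    [100, 99, 99, 102, 98, 97, 74, 148, 175, 105, 92, 113, 166, 174, 173, 173, 173, 176, 174, 175, 170, 172]
248 [232, 233, 233, 234, 231, 233, 235, 225, 181, 170, 92, 112, 170, 176, 176, 178, 186, 92, 110, 183, 101, 114] 
    [234, 234, 232, 234, 236, 230, 203, 164, 163, 173, 91, 108, 171, 177, 174, 176, 189, 97, 110, 185, 95, 113]
256 [179, 176, 170, 172, 167, 171, 170, 169, 172, 184, 176, 95, 85, 164, 181, 177, 179, 186, 98, 103, 182, 113] 
    [199, 197, 195, 190, 188, 191, 193, 195, 192, 188, 174, 98, 82, 165, 182, 173, 179, 185, 99, 103, 179, 112]
276 [133, 121, 171, 186, 178, 179, 172, 172, 174, 166, 170, 170, 157, 151, 80, 95, 112, 168, 181, 177, 172, 174] 
    [132, 168, 178, 196, 202, 198, 196, 190, 189, 186, 193, 174, 159, 152, 87, 92, 109, 165, 181, 174, 174, 173]
282 [235, 236, 241, 202, 173, 175, 175, 176, 174, 173, 167, 219, 242, 246, 139, 17, 108, 159, 175, 210, 218, 217] 
    [191, 191, 185, 207, 215, 234, 236, 235, 233, 233, 233, 234, 240, 243, 138, 20, 109, 163, 176, 210, 218, 216]
1.57 [[281.4, 298.0], [230.0, 291.2]]
1.8 [[279.1, 309.1], [227.0, 302.1]]
1.95 [[277.7, 317.0], [225.3, 309.9]]
2.04 [[276.9, 321.9], [224.4, 314.7]]
2.1 [[276.4, 325.2], [223.8, 317.9]]
```

The cover's edge line is at identical rows before and after (2.04-2.1 rad by projection). Only lighting shadows changed, so I'm handing in.

```bash
python3 -c "
from rig import robot
print(robot.hand_in())"
```

```text
the job is handed in; nothing more can be done
None
```

Job handed in at about 22 s: the cover is open past upright (about 2.05 rad), the blade is back flat on the grey pad, the vent cap is unscrewed to its stop, and the other things on the bench show no change in the scene camera.

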